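# Start the disc in the portable player on the mahjong table

## Task

Put the disc on in the portable player: push its open lid down until it is fully shut, then press the round power key at the left end of the key row so that it clicks and stays down, and then press the wide play key (the one with the single triangle) all the way in and let it come up again. The lid has to be shut before either key is pressed; press none of the other keys, do not lift or shove the player, and leave everything else on the table and on the player where it is.

Things in the scene. Friction and masses are not known exactly. Their poses are not given: they have to be found in the camera images.
- player: Grey portable disc player, loose, 2.1 kg: 220 deep (x), 280 wide (y), 115 mm high. Origin: centre of underside. Its front (-x, two speakers) faces the robot; +y is its left end seen from the front. Five black keys in a row at x = -84 mm, tops at z = 123, 8 mm above the deck; left to right: power y = +106, skip back +48, play 0, stop -48, skip on -86. Behind them, the disc well under the lid.
- lid (a joint): Lid angle (rad): 0 = shut, starts at 0.5 to 1.05. A slab 146 (x) x 150 (y) x 10 mm hinged at its rear edge on an axis along the player's y; the front edge swings up and back. The hinge is stiff: the lid stays where it is left, and shuts to its stop with 1 to 2 N on its front part. Shut, its outer face is at z = 117 mm in the player, lower than even the pressed keys.
- lid_edge (a point): Middle of the lid's front edge, on its outer (upper) face, 149 mm from the hinge axis along the lid and 11 mm out from it. It moves with the lid; axes are the lid's (z out of the outer face, x back towards the hinge).
- lid_hinge (a point): Middle of the lid's hinge axis, at x = +92, y = 0, z = 106 mm in the player's frame. The axes turn with the lid.
- power (a joint): Travel of the round power key (m): 0 = up (off), 0.004 = down (on). Snap action: about 3.5 N starts it, less carries it on, past the middle of its travel it snaps down by itself and stays down when let go; let go before the middle, it comes back up. Pressing it again when down does nothing.
- power_top (a point): Centre of the top face of the power key: round, 28 mm across, with a raised ring-and-bar mark. Moves with the key. Axes as the player's.
- play (a joint): Sliding key of the player (m): 0 = up, as at the start, 0.004 = fully down. Spring return: 1.2 N to start it, 4.4 N fully down. This is the play key.
- play_top (a point): Centre of the top face of the play key: the wide one, 50 mm (y) x 22 mm (x), with one raised triangle. Moves with the key. Axes as the player's.
- skip_back (a joint): Sliding key of the player (m): 0 = up, as at the start, 0.004 = fully down. Spring return: 1.2 N to start it, 4.4 N fully down. 24 mm wide, 22 mm deep, double triangle, centre 48 mm to the left (+y) of the play key's. Not to be pressed.
- stop (a joint): Sliding key of the player (m): 0 = up, as at the start, 0.004 = fully down. Spring return: 1.2 N to start it, 4.4 N fully down. 24 mm wide, 22 mm deep, a square, centre 48 mm to the right (-y) of the play key's. Not to be pressed.
- skip_on (a joint): Sliding key of the player (m): 0 = up, as at the start, 0.004 = fully down. Spring return: 1.2 N to start it, 4.4 N fully down. 24 mm wide, 22 mm deep, double triangle, centre 86 mm to the right (-y) of the play key's. Not to be pressed.
- bull: Cast-iron bull figurine, 125 x 60 x 82 mm high, loose, head along its +x. Origin at its underside, as for all below. Bystander; bull, bell and tumbler change places, close to the player's left, right and front.
- bell: Brass hand bell with a turned wooden handle standing up, 62 mm across, 112 mm high, loose. Bystander.
- tumbler: Jade-green glass tumbler, 72 mm across, 100 mm high, loose. Bystander.
- teacup: White teacup without handle, 72 mm across, 55 mm high, loose, left of the player. Bystander.
- magnifier: Magnifying glass with a horn handle lying flat, 201 x 97 x 16 mm, lens at its +x end, in front of the player. Bystander.
- disc_case: Flat disc case 125 x 142 x 10 mm, right of the player. Bystander.
- tile1: Mahjong tile, 36 x 27 x 21 mm, lying loose on the player's right side deck. Bystander.
- tile2: Second mahjong tile, the same, behind the first on the player's right side deck. Bystander.

How it is judged (in metres and radians):
On the way, in this order (a step that is already met when the one before it is completed fails the run):
1. the lid is pushed fully shut (value of joint lid below 0.04 rad and value of joint power below 0.001 m), for 0.2 s.
2. the power key is pressed and latched down (value of joint power above 0.003 m and value of joint lid below 0.04 rad), for 0.2 s.
3. the play key is pressed fully down, power on and lid shut (all of step 2 and value of joint play above 0.003 m), for 0.05 s.
At the end, for the whole second after the job is handed in: The lid is shut (within 0.04 rad), the power key is latched down (more than 3 mm), the play key and the other three are up (within 1 mm), the player stands level and still within 20 mm of where it was, and every other loose thing is within 25 mm of where it was (all of step 2 and value of joint each of play, stop, skip_back, skip_on below 0.001 m and distance of player from where it was at the start of the episode below 0.02 m and angle between player's own z axis and vertical below 0.03 rad and linear speed of player below 0.01 m/s and distance of each of bull, bell, tumbler, teacup, magnifier, disc_case, tile1, tile2 from where it was at the start of the episode below 0.025 m); the robot touches nothing.
It fails at once if the power or play key pressed more than 2 mm while the lid is not shut (over 0.06 rad) (value of joint lid above 0.06 rad and value of joint any of power, play above 0.002 m).
It fails at once if the play key pressed more than 2 mm while the power key is still up (value of joint play above 0.002 m and value of joint power below 0.002 m).
It fails at once if the stop key or a skip key pressed more than 2 mm (value of joint any of stop, skip_back, skip_on above 0.002 m).
It fails at once if the player lifted, tipped or shoved: moved more than 20 mm or tilted more than 0.06 rad (distance of player from where it was at the start of the episode above 0.02 m or angle between player's own z axis and vertical above 0.06 rad).
It fails at once if any other thing displaced, knocked over or lifted (moved more than 25 mm) (distance of any of bull, bell, tumbler, teacup, magnifier, disc_case, tile1, tile2 from where it was at the start of the episode above 0.025 m).
It also fails if it takes over 45 s, if anything falls off the work surface, if the arm or the gripper's body presses on something with over 40 N, if the wrist force passes 120 N, or if a joint passes its speed limit or range.

## Robot

A 6-joint arm with a two-finger parallel gripper is mounted at the origin on the work surface. World frame = base frame: x ahead of the robot, y to its left, z up, the work surface at z = 0. Lengths are in mm, angles in rad, forces in N, time in s.
With the tool pointing down it reaches from about 275 to 750 mm from the base axis. Payload 10.2 kg.
Tool frame: the origin (TCP) lies midway between the tips of the shut fingers; the grasp point (between the pads) lies 19 mm behind it; z points along the fingers, y is the line along which they close (so a half turn about z gives the same grasp; the last joint's range is limited). The gripper opens to 85 mm and grips with 20 to 120 N. Pads are 22 mm wide; open, the fingers measure 114 mm over their backs; the gripper's body (76 mm by 85 mm) begins 54 mm behind the grasp point. The pads swing forward as they close: fully open they stand 13 mm farther back than shut.
Start: joints at [-1.458, 0.313, 1.498, -0, 1.331, -0.223], TCP at [172.988, -495.688, 231.294] pointing down, gripper open.
Joint ranges: [-2.94, 2.94], [-0.97, 2.17], [0.19, 2.56], [-1.23, 4.37], [0.02, 3.11], [-2.88, 2.88]. Speed limits (rad/s): [2.39, 2.39, 3.01, 3.14, 3.14, 3.14].

## Interface

Orientations are given as a unit quaternion [w, x, y, z].
In Python, from rig import ctrl gives the robot as it stands.
- The arm moves only by the tool arm_command, never from a script. Its argument "increments" is a list of rows, each an object with "dr": the turn, a rotation vector about the tool's x, y, z in units of pi/4 rad (1.0 is pi/4 rad), a list of three; "offset": the shift along the tool's x, y, z in units of 120 mm (1.0 is 120 mm), a list of three; "hand": the opening, from -1 (shut) to 1 (fully open). A call has 1 to 8 rows; each row shifts and turns the commanded pose from where the row before left it, along the tool's axes as they then stand; what a row does not reach is not made up. A row lasts 1/10 s, in which the tool goes at most 50 mm and 8.59 degrees, less where a joint would pass 70% of its speed; a pose out of reach is approached as far as the arm can. A call with a number of a shift or a turn outside -1 to 1 is refused whole. A call with a gripper value outside its range is refused whole. The fingers move at their own pace and stop on an object; "grip_force" is the grip in N (left out, the last holds). Time passes only in rows, so rows that do not move let the fingers close. It gives the time, the measured TCP pose, the force, the opening and the grip force at its end, in the units of the state.
- ctrl.sense(): the state, without advancing time (a new reading comes with each control period).
- ctrl.capture(name): name is "scene" or "top" or "wrist"; returns the picture (384x512x3 uint8, red, green, blue); there is no depth.
- ctrl.camera_info(name): a dict with "K" (3x3 intrinsics, pixels), "R" (3x3) and "t" (3): a world point X has camera coordinates R X + t. Camera axes: x right, y down, z forward; pixel columns grow to the right and rows downward; lengths in mm; the calibration is good to about 2 mm. A picture is of the moment at which its call begins: read the wrist's pose just before it. camera_info takes no time and is no camera call; for the wrist camera it gives the pose at the moment of the call.
- ctrl.finish_job(): hands the job in; it is judged then, once.
The state is a dict: "time_s": time; "joints": joint angles; "dq": joint speeds; "tau": joint torques, N m; "eef_pos": TCP position; "ee_rot": TCP orientation; "force": force on the tool from outside, world axes, zero at the start; "wrist_torque": the same for the moment, N m; "grip_width": opening from 0.0 (shut) to 1.0 (fully open); "grip_force": force on a finger pad.
Only numpy, scipy, OpenCV 4.12 (cv2) and the standard library are available. Lean on these libraries where they do the work, as an engineer would, in place of code of your own. Each camera call takes 0.05 s, during which the arm holds its last target. There are 200 camera calls.

## Working session

There is one attempt and no reset: what is moved stays moved. The work goes in short steps, Python scripts to look and compute and a tool call to move; the robot and the scene stay as the last step left them, time stands still between calls to the robot, and variables do not carry over. Pictures are saved under pics/ and viewed, at most 10 in all, crops included, and the job is handed in when it is done.

Besides the shell and the picture viewer there is one more tool, called after "Call:" as name([rows], argument=value, ...), one row to a line, values as JSON. arm_command: Moves the arm, as the interface text tells. Shifts and turns lie within -1 to 1; 1 stands for 120 mm of shift or pi/4 rad of turn. Its arguments: {"type":"object","properties":{"increments":{"type":"array"},"grip_force":{"type":"number"}},"required":["increments"]}

```bash
mkdir -p pics; python3 - <<'E'
from rig import ctrl
import cv2,numpy as np
for n in("scene","top"):
    cv2.imwrite(f"pics/{n}0.png",ctrl.capture(n)[:,:,::-1])
    c=ctrl.camera_info(n);print(n,np.round(c["K"],1).tolist(),np.round(c["R"],4).tolist(),np.round(c["t"],1).tolist())
s=ctrl.sense();print(s)
E
```

```text
scene [[389.3, 0.0, 265.6], [0.0, 389.3, 188.8], [0.0, 0.0, 1.0]] [[0.7703, 0.6376, -0.0076], [0.5095, -0.6227, -0.5938], [-0.3833, 0.4535, -0.8046]] [-449.9, -192.5, 1307.3]
top [[464.9, 0.0, 258.3], [0.0, 464.9, 191.8], [0.0, 0.0, 1.0]] [[-0.0209, -0.9997, -0.0159], [-0.9935, 0.0225, -0.1116], [0.1119, 0.0135, -0.9936]] [64.8, 564.7, 1301.7]
{'time_s': 0.1, 'joints': array([-1.45841793e+00,  3.13408452e-01,  1.49832474e+00, -5.04790242e-06,
        1.33094123e+00, -2.23433973e-01]), 'dq': array([ 2.24462483e-03, -2.19337542e-03, -1.73166802e-03,  2.75285511e-04,
       -6.63277708e-04,  4.00335111e-05]), 'tau': array([ 3.14125726e-03, -4.12898505e+01, -2.60141873e+01, -1.34034763e-04,
        3.05221372e-03,  7.62376573e-06]), 'eef_pos': array([ 172.95385588, -495.48020958,  230.79860656]), 'ee_rot': array([-5.40184454e-04,  9.85936598e-01,  1.67118917e-01,  2.75709580e-05]), 'force': array([ 0.9595994 , -0.58641921,  0.14823729]), 'wrist_torque': array([-0.02181627, -0.01183292,  0.02337875]), 'grip_force': 0.0, 'grip_width': 0.9993866222965134}
```

View pics/scene0.png

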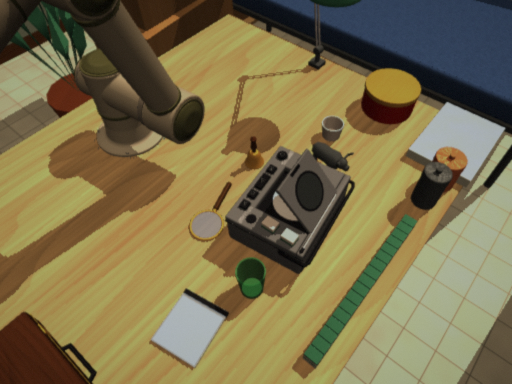

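View pics/top0.png

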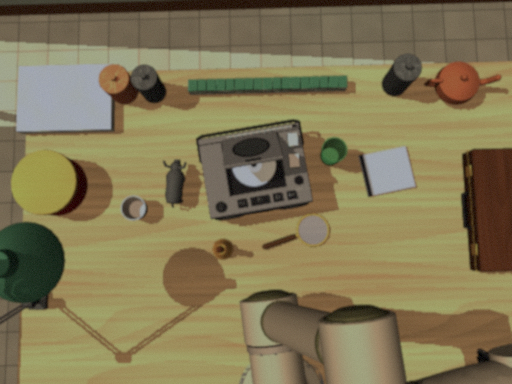

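The player is at about (255,170) in the top view, with the keys along its lower (front) edge. The bell is in front at left, the bull left and the tumbler right, and the lid is open. I'll enlarge both views.

```bash
python3 - <<'E'
import cv2,numpy as np
a=cv2.imread("pics/top0.png")[110:235,190:320];b=cv2.imread("pics/scene0.png")[140:275,220:360]
cv2.imwrite("pics/c1.png",cv2.resize(a,None,fx=6,fy=6,interpolation=3)[:600*2][:750,:780][150:750] if 0 else cv2.resize(a,(624,600),interpolation=cv2.INTER_CUBIC))
cv2.imwrite("pics/c2.png",cv2.resize(b,(622,600),interpolation=cv2.INTER_CUBIC))
E
```

```text
(no output)
```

View pics/c1.png

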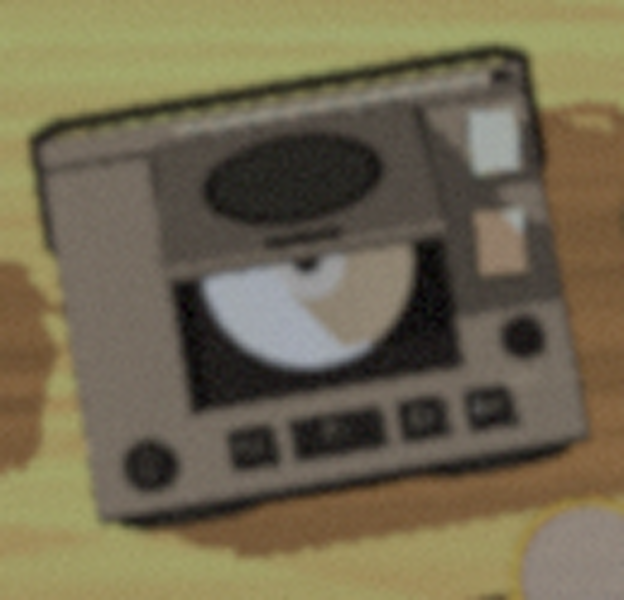

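View pics/c2.png

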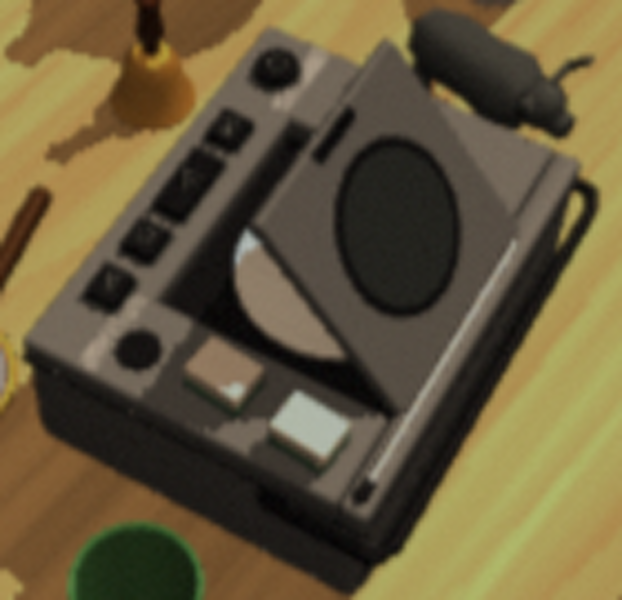

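The top crop shows power at (151,465), play at (338,433) and skip-on at (492,408), with the lid's front edge running (165,268)–(446,225). The scene crop shows power at (275,68), play at (190,185) and skip-on at (108,288), with the lid's front corners at (390,40) and (257,228).

```bash
cat > h.py <<'E'
from rig import ctrl
import numpy as np
from scipy.optimize import least_squares
def proj(c,X):
    p=(np.asarray(X)@np.array(c["R"]).T+np.array(c["t"]))@np.array(c["K"]).T
    return p[:,:2]/p[:,2:]
E
python3 - <<'E'
from h import *
T=np.array([[151,465],[253,447],[338,433],[425,417],[492,408],[165,268],[446,225]])/4.8+[190,110]
S=np.array([[275,68],[229,130],[190,185],[147,239],[108,288],[390,40],[257,228]])/4.443+[220,140]
ct,cs=ctrl.camera_info("top"),ctrl.camera_info("scene")
r=lambda X:np.r_[(proj(ct,X.reshape(-1,3))-T).ravel(),(proj(cs,X.reshape(-1,3))-S).ravel()]
o=least_squares(r,np.tile([500.,0,120],7));print(np.round(o.x.reshape(-1,3),1),np.abs(o.fun).max())
def model(p):
    x,y,a,z,th=p;k=[[-84,Y,z] for Y in(106,48,0,-48,-86)]
    l=[[92-149*np.cos(th)+11*np.sin(th),Y,106+149*np.sin(th)+11*np.cos(th)] for Y in(75,-75)]
    c,s=np.cos(a),np.sin(a);return np.array(k+l)@np.array([[c,-s,0],[s,c,0],[0,0,1]]).T+[x,y,0]
o=least_squares(lambda p:r(model(p).ravel()),[550,0,.15,123,.8]);print(o.x,np.round(o.fun,1));print(np.round(model(o.x),1))
E
```

```text
[[518.1 151.1 118.6]
 [527.1  94.3 118.2]
 [534.5  47.2 116.6]
 [542.2  -1.2 120.4]
 [546.3 -39.2 117.2]
 [610.5 132.4 224.9]
 [631.1 -12.2 220.4]] 0.6069073777382243
[6.17573647e+02 5.88727874e+01 1.48308518e-01 1.18408717e+02
 8.59894241e-01] [-0.2 -0.4 -0.1 -0.3 -0.1 -0.4 -0.5 -0.1 -0.5 -0.6 -0.5  0.3  0.9 -1.
  0.1  0.2 -0.2  0.1 -0.7 -0.2 -0.7  0.4  0.  -0.2  0.  -0.8 -0.8 -0.5]
[[518.8 151.3 118.4]
 [527.4  93.9 118.4]
 [534.5  46.5 118.4]
 [541.6  -1.  118.4]
 [547.2 -38.6 118.4]
 [609.6 133.5 226.1]
 [631.7 -14.8 226.1]]
```

Call:
arm_command([
  {"dr":[0,0,0.12],"offset":[0,0,-0.35],"hand":-1},
  {"dr":[0,0,0.12],"offset":[0,0,-0.35],"hand":-1},
  {"dr":[0,0,0],"offset":[0,0,0],"hand":-1},
  {"dr":[0,0,0],"offset":[0,0,0],"hand":-1},
], grip_force=40)

```text
time_s: 0.5
eef_pos: [173.0, -495.7, 315.2]
ee_rot: [0.0, 0.997, 0.074, -0.0]
force: [0.0, 0.8, 0.0]
grip_width: 0.33
grip_force: 0.0
```

```bash
cat >> h.py <<'E'
from scipy.spatial.transform import Rotation as Ro
A=.1483;P0=np.array([617.6,58.9,0]);RP=Ro.from_euler('z',A).as_matrix()
def st(goal=None):
    s=ctrl.sense();p=s["eef_pos"];q=s["ee_rot"];R=Ro.from_quat(np.r_[q[1:],q[0]]).as_matrix()
    print("t",s["time_s"],"world",np.round(p,1),"local",np.round(RP.T@(p-P0),1),"F",np.round(s["force"],1),"grip",round(s["grip_width"],2))
    print("rot err (tool, units)",np.round(Ro.from_matrix(R.T@RP@np.diag([1,-1,-1.])).as_rotvec()/(np.pi/4),3))
    if goal is not None: print("offset units",np.round(R.T@(P0+RP@np.array(goal)-p)/120,3))
E
python3 -c "
from h import *
st([33,0,300])"
```

```text
t 0.5 world [ 173.  -495.7  315.2] local [-521.7 -482.8  315.2] F [0.  0.8 0. ] grip 0.33
rot err (tool, units) [ 0.001  0.    -0.   ]
offset units [ 4.621 -4.025  0.125]
```

Call:
arm_command([
  {"dr":[0,0,0],"offset":[0.3,-0.26,0],"hand":-1},
  {"dr":[0,0,0],"offset":[0.3,-0.26,0],"hand":-1},
  {"dr":[0,0,0],"offset":[0.3,-0.26,0],"hand":-1},
  {"dr":[0,0,0],"offset":[0.3,-0.26,0],"hand":-1},
  {"dr":[0,0,0],"offset":[0.3,-0.26,0],"hand":-1},
  {"dr":[0,0,0],"offset":[0.3,-0.26,0],"hand":-1},
  {"dr":[0,0,0],"offset":[0.3,-0.26,0],"hand":-1},
  {"dr":[0,0,0],"offset":[0.3,-0.26,0],"hand":-1},
])

```text
time_s: 1.3
eef_pos: [421.8, -204.5, 313.8]
ee_rot: [-0.001, 0.997, 0.074, -0.001]
force: [1.3, -0.4, 0.6]
grip_width: 0.005
grip_force: 0.0
```

Call:
arm_command([
  {"dr":[0,0,0],"offset":[0.3,-0.26,0],"hand":-1},
  {"dr":[0,0,0],"offset":[0.3,-0.26,0],"hand":-1},
  {"dr":[0,0,0],"offset":[0.3,-0.26,0],"hand":-1},
  {"dr":[0,0,0],"offset":[0.3,-0.26,0],"hand":-1},
  {"dr":[0,0,0],"offset":[0.3,-0.26,0],"hand":-1},
  {"dr":[0,0,0],"offset":[0.3,-0.26,0],"hand":-1},
  {"dr":[0,0,0],"offset":[0.3,-0.26,0],"hand":-1},
  {"dr":[0,0,0],"offset":[0,0,0],"hand":-1},
])

```text
time_s: 2.1
eef_pos: [640.0, 50.7, 310.9]
ee_rot: [-0.001, 0.997, 0.076, -0.003]
force: [-0.9, -0.7, -0.6]
grip_width: 0.001
grip_force: 0.0
```

```bash
python3 -c "
from h import *
st([33,0,220])"
```

```text
t 2.1 world [640.   50.7 310.9] local [ 20.9 -11.4 310.9] F [-0.9 -0.7 -0.6] grip 0.0
rot err (tool, units) [-0.003  0.007  0.006]
offset units [ 0.105 -0.093  0.757]
```

Call:
arm_command([
  {"dr":[0,0,0],"offset":[0.1,-0.09,0.15],"hand":-1},
  {"dr":[0,0,0],"offset":[0,0,0.3],"hand":-1},
  {"dr":[0,0,0],"offset":[0,0,0.25],"hand":-1},
  {"dr":[0,0,0],"offset":[0,0,0.1],"hand":-1},
  {"dr":[0,0,0],"offset":[0,0,0],"hand":-1},
])

```text
time_s: 2.6
eef_pos: [647.9, 58.6, 217.3]
ee_rot: [-0.0, 0.997, 0.074, -0.002]
force: [0.4, 0.3, 0.8]
grip_width: 0.003
grip_force: 0.0
```

```bash
python3 -c "
from h import *
import cv2
st([33,0,204])
cv2.imwrite('pics/w1.png',cv2.resize(ctrl.capture('scene')[120:280,200:400,::-1],(750,600),interpolation=2))"
```

```text
t 2.6 world [647.9  58.6 217.3] local [ 29.9  -4.8 217.3] F [0.4 0.3 0.8] grip 0.0
rot err (tool, units) [-0.001  0.005 -0.001]
offset units [ 0.026 -0.04   0.111]
```

View pics/w1.png

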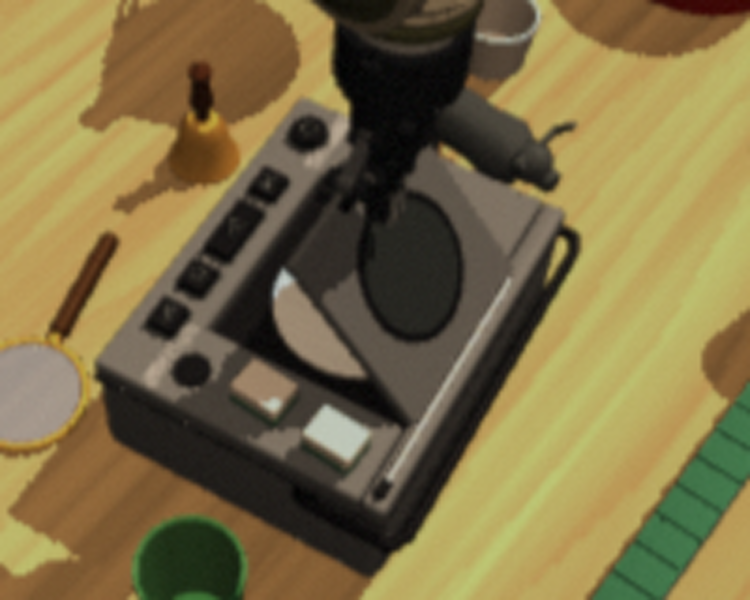

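The fingers are just above the front part of the lid at crop (385,215) and clear of everything else. Now I push along the lid's arc.

Call:
arm_command([
  {"dr":[0,0,0],"offset":[0,-0.04,0.1],"hand":-1},
  {"dr":[0,0,0],"offset":[-0.08,0,0.12],"hand":-1},
  {"dr":[0,0,0],"offset":[-0.08,0,0.12],"hand":-1},
  {"dr":[0,0,0],"offset":[-0.07,0,0.12],"hand":-1},
  {"dr":[0,0,0],"offset":[-0.05,0,0.12],"hand":-1},
  {"dr":[0,0,0],"offset":[-0.03,0,0.12],"hand":-1},
])

```text
time_s: 3.25
eef_pos: [611.2, 58.4, 135.7]
ee_rot: [0.0, 0.997, 0.074, 0.001]
force: [-0.1, -0.3, 1.3]
grip_width: -0.0
grip_force: 0.5
```

```bash
python3 -c "
from h import *
st([-20,0,115])"
```

```text
t 3.25 world [611.2  58.4 135.7] local [ -6.4   0.4 135.7] F [-0.1 -0.3  1.3] grip -0.0
rot err (tool, units) [ 0.001 -0.002 -0.001]
offset units [-0.114  0.004  0.172]
```

Call:
arm_command([
  {"dr":[0,0,0],"offset":[-0.06,0,0.06],"hand":-1},
  {"dr":[0,0,0],"offset":[-0.03,0,0.04],"hand":-1},
  {"dr":[0,0,0],"offset":[0,0,0.03],"hand":-1},
  {"dr":[0,0,0],"offset":[0,0,0],"hand":-1},
])

```text
time_s: 3.65
eef_pos: [600.7, 56.7, 119.8]
ee_rot: [0.0, 0.997, 0.074, 0.0]
force: [-0.0, -0.5, 0.3]
grip_width: 0.003
grip_force: 0.0
```

Call:
arm_command([
  {"dr":[0,0,0],"offset":[0,0,0.015],"hand":-1},
  {"dr":[0,0,0],"offset":[0,0,0],"hand":-1},
])

```text
time_s: 3.85
eef_pos: [600.8, 56.7, 118.0]
ee_rot: [0.0, 0.997, 0.074, 0.0]
force: [0.2, -0.6, -0.7]
grip_width: 0.001
grip_force: 0.0
```

Call:
arm_command([
  {"dr":[0,0,0],"offset":[0,0,0.01],"hand":-1},
  {"dr":[0,0,0],"offset":[0,0,0],"hand":-1},
])

```text
time_s: 4.05
eef_pos: [600.8, 56.7, 117.0]
ee_rot: [0.0, 0.997, 0.074, 0.0]
force: [-0.5, -0.1, 2.7]
grip_width: 0.001
grip_force: 1.3
```

Call:
arm_command([
  {"dr":[0,0,0],"offset":[0,0,0.01],"hand":-1},
  {"dr":[0,0,0],"offset":[0,0,0],"hand":-1},
])

```text
time_s: 4.25
eef_pos: [600.8, 56.7, 116.9]
ee_rot: [0.0, 0.997, 0.074, 0.001]
force: [-4.3, -1.0, 10.9]
grip_width: 0.0
grip_force: 5.4
```

The lid is hard against its stop at z=116.9. I'll rise, move over the power key and look.

Call:
arm_command([
  {"dr":[0,0,0],"offset":[0,0,-0.25],"hand":-1},
  {"dr":[0,0,0],"offset":[-0.25,-0.25,-0.1],"hand":-1},
  {"dr":[0,0,0],"offset":[-0.25,-0.25,0],"hand":-1},
  {"dr":[0,0,0],"offset":[-0.05,-0.25,0],"hand":-1},
  {"dr":[0,0,0],"offset":[0,-0.1,0],"hand":-1},
  {"dr":[0,0,0],"offset":[0,0,0],"hand":-1},
])

```text
time_s: 4.85
eef_pos: [520.4, 148.8, 157.6]
ee_rot: [-0.0, 0.997, 0.075, 0.0]
force: [0.4, -0.2, 0.3]
grip_width: 0.003
grip_force: 0.0
```

```bash
python3 -c "
from h import *
import cv2
st([-84,106,130])
cv2.imwrite('pics/w2.png',cv2.resize(ctrl.capture('scene')[120:280,200:400,::-1],(750,600),interpolation=2))
cv2.imwrite('pics/w3.png',ctrl.capture('wrist')[:,:,::-1])
k=np.array([[-84,y,123] for y in(106,48,0,-48,-86)]);print(proj(ctrl.camera_info('wrist'),k@RP.T+P0).round())"
```

```text
t 4.85 world [520.4 148.8 157.6] local [-82.8 103.3 157.6] F [ 0.4 -0.2  0.3] grip 0.0
rot err (tool, units) [ 0.    -0.001  0.001]
offset units [-0.01  -0.023  0.23 ]
[[245. 221.]
 [331. 221.]
 [403. 221.]
 [475. 221.]
 [532. 221.]]
```

View pics/w2.png

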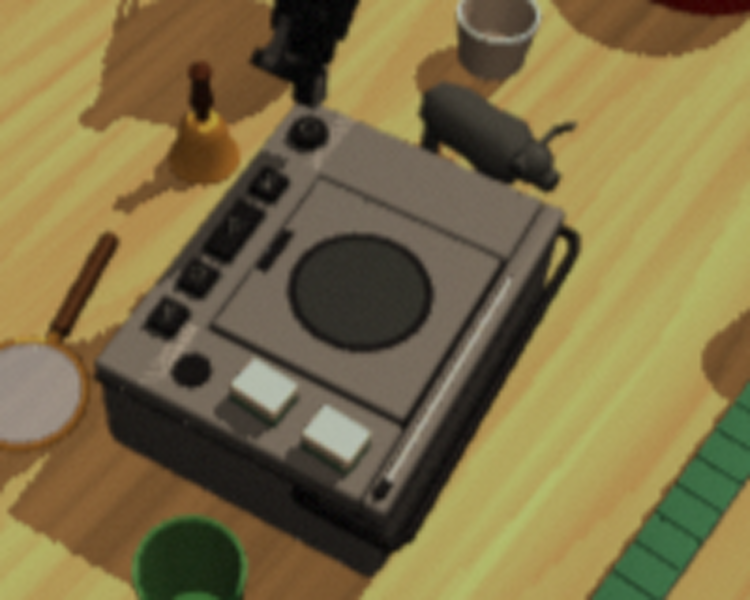

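View pics/w3.png

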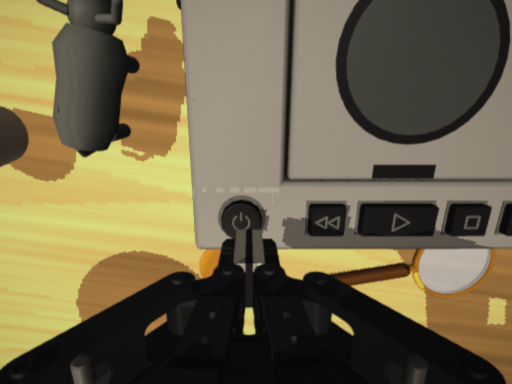

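The lid is flush. In the wrist view power is at (242,220) and play at (398,220), against predictions of 245 and 403, so the pose is good to about 2 mm. Now I press power.

Call:
arm_command([
  {"dr":[0,0,0],"offset":[-0.01,-0.03,0.1],"hand":-1},
  {"dr":[0,0,0],"offset":[0,0,0.1],"hand":-1},
  {"dr":[0,0,0],"offset":[0,0,0.06],"hand":-1},
  {"dr":[0,0,0],"offset":[0,0,0.01],"hand":-1},
  {"dr":[0,0,0],"offset":[0,0,0],"hand":-1},
])

```text
time_s: 5.45
eef_pos: [518.6, 151.1, 124.8]
ee_rot: [-0.0, 0.997, 0.073, -0.0]
force: [-0.0, -0.1, -0.1]
grip_width: 0.002
grip_force: 0.0
```

Call:
arm_command([
  {"dr":[0,0,0],"offset":[0,0,0.015],"hand":-1},
  {"dr":[0,0,0],"offset":[0,0,0.01],"hand":-1},
  {"dr":[0,0,0],"offset":[0,0,0],"hand":-1},
])

```text
time_s: 5.75
eef_pos: [518.9, 151.2, 122.4]
ee_rot: [0.0, 0.997, 0.074, 0.0]
force: [0.1, -1.1, 1.9]
grip_width: -0.002
grip_force: 0.9
```

Call:
arm_command([
  {"dr":[0,0,0],"offset":[0,0,0.015],"hand":-1},
  {"dr":[0,0,0],"offset":[0,0,0.015],"hand":-1},
  {"dr":[0,0,0],"offset":[0,0,0],"hand":-1},
])

```text
time_s: 6.05
eef_pos: [518.6, 151.3, 119.0]
ee_rot: [-0.0, 0.997, 0.074, 0.0]
force: [-2.5, 0.6, 5.5]
grip_width: -0.001
grip_force: 3.3
```

Call:
arm_command([
  {"dr":[0,0,0],"offset":[0,0,0.01],"hand":-1},
  {"dr":[0,0,0],"offset":[0,0,0],"hand":-1},
])

```text
time_s: 6.25
eef_pos: [518.7, 151.3, 118.9]
ee_rot: [0.0, 0.997, 0.074, 0.0]
force: [-5.0, -0.7, 16.6]
grip_width: 0.001
grip_force: 8.0
```

Power bottomed at 119. I'll rise and go over play.

Call:
arm_command([
  {"dr":[0,0,0],"offset":[0,0,-0.28],"hand":-1},
  {"dr":[0,0,0],"offset":[0,0.22,0],"hand":-1},
  {"dr":[0,0,0],"offset":[0,0.22,0],"hand":-1},
  {"dr":[0,0,0],"offset":[0,0.22,0],"hand":-1},
  {"dr":[0,0,0],"offset":[0,0.22,0],"hand":-1},
  {"dr":[0,0,0],"offset":[0,0,0],"hand":-1},
])

```text
time_s: 6.85
eef_pos: [534.4, 44.4, 150.7]
ee_rot: [0.0, 0.997, 0.072, -0.0]
force: [-0.3, 0.6, 0.3]
grip_width: 0.003
grip_force: 0.0
```

```bash
python3 -c "
from h import *
import cv2
st([-84,2,126])
a=ctrl.capture('wrist')[150:270,:,::-1];b=ctrl.capture('scene')[130:230,220:340,::-1]
cv2.imwrite('pics/w4.png',np.vstack([cv2.resize(a,(768,180),interpolation=2),cv2.resize(b,(768,640),interpolation=2)[:420]]))
k=np.array([[-84,y,z] for y,z in((106,119),(106,123),(48,123),(0,123),(-48,123))]);print(proj(ctrl.camera_info('wrist'),k@RP.T+P0).round())"
```

```text
t 6.85 world [534.4  44.4 150.7] local [-84.4  -2.1 150.7] F [-0.3  0.6  0.3] grip 0.0
rot err (tool, units) [ 0.001  0.    -0.005]
offset units [ 0.004 -0.034  0.205]
[[ 91. 220.]
 [ 87. 223.]
 [177. 223.]
 [252. 223.]
 [326. 222.]]
```

View pics/w4.png

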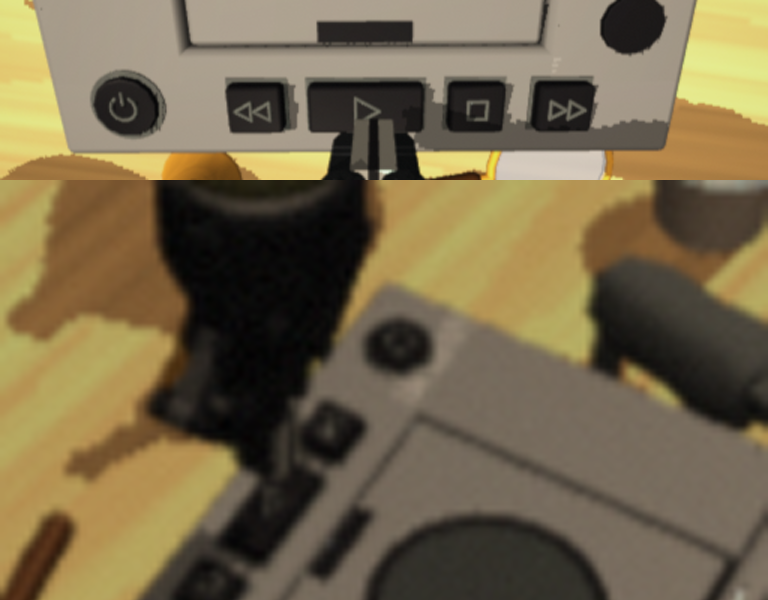

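Power (125,106) sits low in its ring. Play is centred at (365,106), about 5 mm to the left of the tip, so I'll correct that and press.

Call:
arm_command([
  {"dr":[0,0,0],"offset":[0,-0.04,0.1],"hand":-1},
  {"dr":[0,0,0],"offset":[0,0,0.1],"hand":-1},
  {"dr":[0,0,0],"offset":[0,0,0.03],"hand":-1},
  {"dr":[0,0,0],"offset":[0,0,0.02],"hand":-1},
  {"dr":[0,0,0],"offset":[0,0,0.015],"hand":-1},
  {"dr":[0,0,0],"offset":[0,0,0],"hand":-1},
])

```text
time_s: 7.55
eef_pos: [533.3, 51.8, 119.3]
ee_rot: [-0.0, 0.997, 0.074, 0.0]
force: [-1.5, 2.2, 3.8]
grip_width: 0.001
grip_force: 2.0
```

Call:
arm_command([
  {"dr":[0,0,0],"offset":[0,0,0.01],"hand":-1},
  {"dr":[0,0,0],"offset":[0,0,0],"hand":-1},
])

```text
time_s: 7.75
eef_pos: [533.5, 51.7, 118.9]
ee_rot: [-0.0, 0.997, 0.074, 0.0]
force: [-5.6, 3.3, 10.1]
grip_width: 0.001
grip_force: 5.0
```

Play is fully in, with 10 N against its stop. Now I lift clear.

Call:
arm_command([
  {"dr":[0,0,0],"offset":[0,0,-0.15],"hand":-1},
  {"dr":[0,0,0],"offset":[0,0,-0.4],"hand":-1},
  {"dr":[0,0,0],"offset":[0,0,-0.4],"hand":-1},
  {"dr":[0,0,0],"offset":[-0.2,0,-0.3],"hand":-1},
  {"dr":[0,0,0],"offset":[0,0,0],"hand":-1},
  {"dr":[0,0,0],"offset":[0,0,0],"hand":-1},
])

```text
time_s: 8.35
eef_pos: [509.7, 47.7, 268.3]
ee_rot: [0.0, 0.997, 0.073, 0.001]
force: [0.3, 0.8, -0.6]
grip_width: -0.0
grip_force: 0.0
```

```bash
python3 -c "
from h import *
import cv2
st()
cv2.imwrite('pics/w5.png',ctrl.capture('wrist')[:,:,::-1])"
```

```text
t 8.35 world [509.7  47.7 268.3] local [-108.3    4.9  268.3] F [ 0.3  0.8 -0.6] grip -0.0
rot err (tool, units) [ 0.001 -0.002 -0.002]
```

View pics/w5.png

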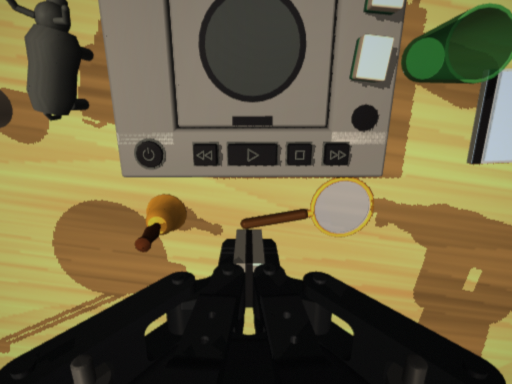

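The lid is shut, the keys read from power (150,153) to skip-on (337,154), and everything is standing where it was, with the arm clear.

```bash
python3 -c "
from rig import ctrl
print(ctrl.finish_job())"
```

```text
the job is handed in; nothing more can be done
None
```

I handed the job in at about 8.4 s: lid pushed shut, power key pressed to its stop, play key pressed fully in and let go, and nothing else looked moved in the last picture. I got no verdict back; the power latch and play coming back up were judged only from contact forces, heights and pictures.

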